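# Latch both jaws of the board cradle half open

### The arm

A 6-joint arm with a two-finger parallel gripper is mounted at the origin on the work surface. World frame = base frame: x ahead of the robot, y to its left, z up, the work surface at z = 0. Lengths are in m, angles in rad, forces in N, time in s.
With the tool pointing down it reaches from about 0.35 to 0.725 m from the base axis. Payload 6 kg.
Tool frame: the origin (TCP) lies midway between the tips of the shut fingers; the grasp point (between the pads) lies 19 mm behind it (bot.grip_depth is the distance from the TCP to the grasp point, in m); z points along the fingers, y is the direction in which the jaws open and shut (so a half turn about z gives the same grasp; the last joint's range is limited). The gripper opens to 85 mm and grips with 20 to 120 N. Pads are 22 mm wide; open, the fingers measure 114 mm over their backs; the gripper's body (76 mm by 85 mm) begins 54 mm behind the grasp point. The pads swing forward as they close: fully open they stand 13 mm farther back than shut.
Start: joints at [1.655, 0.04, 0.085, 0, -1.615, -0.334], TCP at [0.148, 0.581, 0.231] pointing down, gripper open.
Joint ranges: [-2.56, 2.56], [-1.29, 2.01], [-1.08, 1.49], [-3.29, 1.98], [-2.81, -0.18], [-2.99, 2.99]. Speed limits (rad/s): [2.57, 2.57, 3.01, 3.14, 3.14, 3.14].

### API

Orientations are given as a rotation vector (axis times angle).
In Python, from plant import bot gives the robot as it stands. Calls block until the motion is done:
- bot.move_pose(position, orientation): joint-space move of the TCP to a pose.
- bot.move_l(position, rot=None, vel=0.15): straight line of the TCP; rot=None keeps the orientation; vel is the mean speed in m/s.
- bot.goto_joints(angles): joint-space move.
- bot.gripper_open() and bot.grasp(squeeze=None): open the fingers fully, or close them until they stop; squeeze is the grip in N (None keeps the last).
- bot.hold(seconds).
- bot.solve_ik(position, orientation): joint angles nearest the present ones, or None.
- bot.read_state(): the state.
- bot.get_image(name): name is "scene" or "top" or "wrist"; returns (picture, depth): 480x640x3 uint8, red, green, blue; 480x640 float32, m along the optical axis (not along the pixel's ray), 0 where there is no reading.
- bot.camera_params(name): a dict with "fov_y" (degrees; the focal length in pixels is half the picture's height over the tangent of half this angle, whatever the lens; pixels are square), "cx", "cy" (the principal point, pixels), "extrinsics" (4x4, takes a point from camera to world coordinates); the wrist camera has in their place "T_tool_cam" (4x4, takes a point from camera to tool coordinates, whose origin is the TCP and whose axes are the flange's). Camera axes: x right, y down, z forward; pixel columns grow to the right and rows downward; lengths in m; the calibration is good to about 2 mm. A picture is of the moment at which its call begins: read the wrist's pose just before it. camera_params takes no time and is no camera call.
A pose or a line that the arm cannot do raises bot.Unreachable and nothing moves.
- bot.close_job(): hands the job in, once; it reports no verdict.
The state is a dict: "clock": time; "joint_positions": joint angles; "joint_vel": joint speeds; "effort": joint torques, N m; "tool_pos": TCP position; "orientation": TCP orientation; "wrist_force": force on the tool from outside, world axes, zero at the start; "ft_torque": the same for the moment, N m; "finger_gap": opening from 0.0 (shut) to 1.0 (fully open).
Only numpy, scipy, OpenCV 4.12 (cv2) and the standard library are available. Lean on these libraries where they do the work, as an engineer would, in place of code of your own. Each camera call takes 0.05 s, during which the arm holds its last target.

### The job

The opened control unit lies in the board cradle between two sprung jaws. Open the cradle for unloading: with the fingertips, push each jaw outward from the inside, past its stop pin, and let it go so that it springs back and stays latched on the pin half-way, both jaws in the end. Only push, do not grip or lift anything; leave the control unit lying in its place, and do not disturb the screwdriver, the jar and the adapter beside the cradle.

Things in the scene. Friction and masses are not known exactly. Their poses are not given: they have to be found in the camera images.
- cradle: fixed grey base plate 130 x 436 x 12 mm; origin at the centre of its underside on the table; its long axis is y, the jaws slide along it: the left jaw outward to +y, the right jaw outward to -y; z is up. Over each jaw's tail, 165 mm from the centre, stands a low bridge (48 mm high) with a sprung stop pin whose black knob reaches 70 mm above the table (78 mm when raised).
- jaw_left_face (a point): on the left jaw's inner face, the upright aluminium plate to push; moves with the jaw. Plate 90 mm wide, 6 thick, 22 to 90 mm above the table; this point is mid-width, 75 mm above the table. x points outward, the way to push it; z is up. A slanting brace stands behind it. The control unit lies inside, its top 42 mm up: fingertips 52 to 75 mm above the table clear it.
- jaw_right_face (a point): on the right jaw's inner face, the upright aluminium plate to push; moves with the jaw. Plate 90 mm wide, 6 thick, 22 to 90 mm above the table; this point is mid-width, 75 mm above the table. x points outward, the way to push it; z is up. A slanting brace stands behind it. The control unit lies inside, its top 42 mm up: fingertips 52 to 75 mm above the table clear it.
- jaw_left (a joint): outward travel of the left jaw (m): 0 = shut by the control unit (a spring of about 5 N holds it, 10 N at the end), 0.026 = latched half-way on the stop pin, 0.045 = hard stop. Beyond about 0.028 the pin has dropped behind its tooth: let go there, it springs back to 0.026 and stays. Let go earlier, it springs back to 0.
- jaw_right (a joint): outward travel of the right jaw (m): 0 = shut by the control unit (a spring of about 5 N holds it, 10 N at the end), 0.026 = latched half-way on the stop pin, 0.045 = hard stop. Beyond about 0.028 the pin has dropped behind its tooth: let go there, it springs back to 0.026 and stays. Let go earlier, it springs back to 0.
- pin_left (a joint): height of the left sprung stop pin (m): 0 = dropped (its rest position), rises to about 0.008 while the jaw's tooth passes under it, then falls back
- pin_right (a joint): height of the right sprung stop pin (m): 0 = dropped (its rest position), rises to about 0.008 while the jaw's tooth passes under it, then falls back
- unit_center (a point): centre of the control unit, a loose open aluminium housing with a circuit board inside, 100 x 120 x 30 mm (120 along the cradle's y), with two black connectors on its +x side; it lies on the cradle's base plate, its underside 12 mm and its top 42 mm above the table; about 0.45 kg
- screwdriver: bystander: screwdriver lying along its x, 150 mm long, about 30 mm high at most; leave alone
- screw_jar: bystander: small jar, 44 mm across, 55 mm high, origin under its centre; leave alone
- adapter: bystander: plastic adapter box 50 x 75 x 24 mm, a plug at its +y end, origin under its centre; leave alone
Not all that is in view belongs to the job. Of the things that look like the part that bears unit_center, the middle-sized one is meant.

How it is judged:
By the outcome, as a careful person would: the job done as asked, in the order asked, and still so for the second after the job is handed in, with the robot touching nothing.
It also fails if it takes over 48 s, if anything falls off the work surface, if the arm or the gripper's body presses on something with over 40 N, if the wrist force passes 120 N, or if a joint passes its speed limit or range.

## Working session

There is one attempt and no reset: what is moved stays moved. The work goes in short steps, each a Python script; the robot and the scene stay as the last script left them, time stands still between calls to the robot, and variables do not carry over. Pictures are saved under pics/ and viewed, and the job is handed in when it is done.

```bash
ls; mkdir -p pics; python3 - <<'E'
from plant import bot
import cv2,numpy as np
for n in ["scene","top"]:
    p,d=bot.get_image(n); cv2.imwrite(f"pics/{n}0.png",p[:,:,::-1]); np.save(f"pics/{n}0.npy",d)
    print(n,bot.camera_params(n))
print(bot.read_state())
E
```

```text
pics
scene {'fov_y': 45.65348752728679, 'cx': 327.07800802408667, 'cy': 242.9173913155783, 'extrinsics': array([[-0.56214282,  0.55537551, -0.61282419,  1.13394418],
       [ 0.82701069,  0.38373445, -0.41085423,  0.4038945 ],
       [ 0.00698338, -0.73777091, -0.67501504,  0.71043258],
       [ 0.        ,  0.        ,  0.        ,  1.        ]])}
top {'fov_y': 51.88257619904407, 'cx': 330.65092971245093, 'cy': 236.3692849304494, 'extrinsics': array([[-0.01078543, -0.99265331,  0.1205117 ,  0.40217096],
       [-0.99966712,  0.0135287 ,  0.02196856,  0.00176786],
       [-0.02343753, -0.12023465, -0.9924688 ,  1.06431436],
       [ 0.        ,  0.        ,  0.        ,  1.        ]])}
{'clock': 0.1, 'joint_positions': array([ 1.65468652e+00,  4.07810614e-02,  8.38817106e-02, -4.27203111e-04,
       -1.61551073e+00, -3.33701915e-01]), 'joint_vel': array([ 0.00016316, -0.0001092 ,  0.00343325,  0.00185534,  0.00108207,
        0.0002578 ]), 'effort': array([-5.59725901e-03, -3.69347692e+01,  3.48280513e+01,  6.95177436e+00,
       -4.58283175e-03, -4.73151928e-06]), 'tool_pos': array([0.14818202, 0.58109571, 0.23034247]), 'orientation': array([ 3.11546724e+00, -3.91146879e-01, -1.30338372e-04]), 'wrist_force': array([-0.04907462,  0.24192524, -0.24435839]), 'ft_torque': array([-0.05662095, -0.05451864, -0.01969886]), 'finger_gap': 1.0010580253788501}
```

View pics/scene0.png

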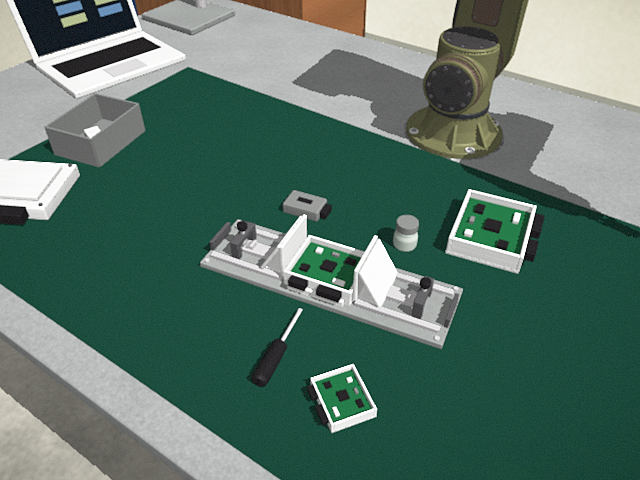

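View pics/top0.png

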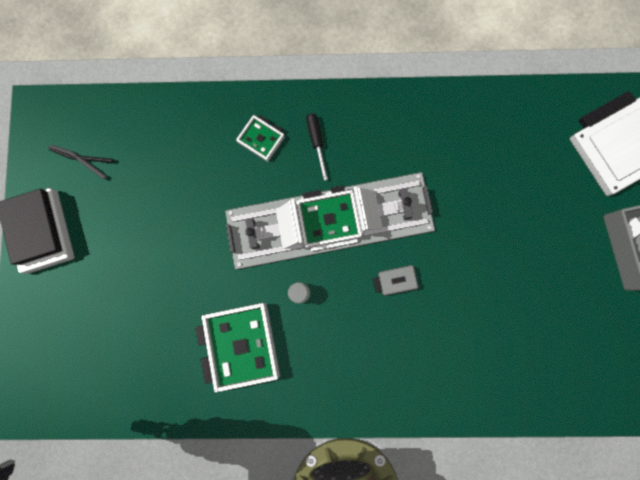

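The scene shows the cradle with the middle-sized unit at about (320,275). In the top view its corners are near (227,212), (422,174), (433,230) and (236,268), and the connectors face up (+x). I'll measure its pose from the depth images.

```bash
cat > h.py <<'E'
import numpy as np,cv2
from plant import bot
def cloud(n,d):
    c=bot.camera_params(n); f=240/np.tan(np.radians(c['fov_y'])/2)
    v,u=np.mgrid[:480,:640]
    P=np.stack([(u-c['cx'])/f*d,(v-c['cy'])/f*d,d],-1)
    E=c['extrinsics']; W=P@E[:3,:3].T+E[:3,3]; W[d==0]=np.nan
    return W
E
python3 - <<'E'
from h import *
for n in ["top","scene"]:
    d=np.load(f"pics/{n}0.npy"); W=cloud(n,d)
    m=(W[...,0]>.25)&(W[...,0]<.62)&(abs(W[...,1])<.35)
    tz=np.nanmedian(W[m][:,2]);print(n,'table z',tz)
    # base plate
    a=m&(W[...,2]>tz+.007)&(W[...,2]<tz+.11)
    nl,lab,st,ce=cv2.connectedComponentsWithStats(a.astype(np.uint8))
    for i in range(1,nl):
        if st[i,4]<100: continue
        Q=W[lab==i]; r=cv2.minAreaRect(Q[:,:2].astype(np.float32)*1000)
        print(i,st[i],np.round(r[0],1),np.round(r[1],1),round(r[2],2),'zmax',Q[:,2].max().round(3))
        if st[i,4]>6000 or max(r[1])>350:
            H=Q[Q[:,2]-tz>.08]
            print('high',len(H),H[:,2].max())
            c=(H[:,1]>np.median(Q[:,1]))
            for s in (H[c],H[~c]): print(s.mean(0),cv2.minAreaRect(s[:,:2].astype(np.float32)*1000))
            B=Q[(Q[:,2]-tz<.016)]; r=cv2.minAreaRect(B[:,:2].astype(np.float32)*1000); print('base',r,np.median(B[:,2]))
E
```

```text
top table z 0.0028484121306356913
1 [  225   187   209    82 10748] [565.3  28.7] [130.3 435.7] 10.27 zmax 0.094
high 560 0.09444045203737306
[0.5520714  0.09523717 0.08851766] ((553.14453125, 96.23431396484375), (89.90534210205078, 14.379658699035645), 10.25842571258545)
[ 0.57690616 -0.03769637  0.08857827] ((577.3241577148438, -38.43055725097656), (88.68343353271484, 13.942440032958984), 10.242725372314453)
base ((565.2830200195312, 28.6983642578125), (130.33644104003906, 435.6851806640625), 10.2692289352417) 0.01312142647780501
2 [373 266  45  29 945] [ 433.5 -108.5] [49.7 88.8] 10.56 zmax 0.032
3 [288 283  22  21 356] [409.7  92.2] [40.4 41.7] 89.16 zmax 0.061
5 [ 195  303   83   71 4449] [306.  225.4] [142.7 149.5] 10.98 zmax 0.046
scene table z 0.0033325745184095146
1 [  214   190   249   156 13794] [512.4  25.6] [452.2 215.2] 89.99 zmax 0.094
high 657 0.09401389147721195
[0.55574709 0.09404978 0.08826332] ((553.5877075195312, 94.474365234375), (89.88844299316406, 15.640668869018555), 9.783876419067383)
[ 0.57856312 -0.03666922  0.08907592] ((568.0784912109375, 19.754608154296875), (90.32492065429688, 134.75791931152344), 7.541484355926514)
base ((514.2158203125, 25.558380126953125), (211.48532104492188, 452.1782531738281), 0.0009411440114490688) 0.01339424563243019
2 [ 447  193   97   77 4341] [308.6 223.1] [145.2 148. ] 10.86 zmax 0.044
3 [394 214  25  35 701] [412.2  92.7] [40.8 42.8] 82.75 zmax 0.06
```

The base fits 130.3 x 435.7 mm against the given 130 x 436, so the pose is centre (0.565, 0.029) and yaw 10.27°. The plates are symmetric about it at ±67 mm, consistent with inner faces near ±60 mm. Next I shut the fingers, move above the centre and go down.

```bash
cat >> h.py <<'E'
from scipy.spatial.transform import Rotation as R
C=np.array([.5653,.0287]); yaw=np.radians(10.27)
ex=np.array([np.cos(yaw),np.sin(yaw)]); ey=np.array([-np.sin(yaw),np.cos(yaw)])
def rot(s):
    y=s*np.r_[ex,0]; z=np.array([0,0,-1.]); return R.from_matrix(np.stack([np.cross(y,z),y,z],1)).as_rotvec()
def pt(v,z,u=0): return np.r_[C+ey*v+ex*u,z]
E
python3 - <<'E'
from h import *
for s in (1,-1): print(s,bot.solve_ik(pt(0,.2),rot(s)),bot.solve_ik(pt(.085,.062),rot(s)),bot.solve_ik(pt(-.085,.062),rot(s)))
E
```

```text
1 [ 0.40526266 -0.05137715 -0.0631154   0.         -1.55905807  2.91557531] [ 0.5589529  -0.01503808 -0.28104923  0.         -1.30478517  2.76188507] None
-1 [ 0.40526266 -0.05137715 -0.0631154   0.         -1.55905807 -0.22601735] [ 0.5589529  -0.01503808 -0.28104923  0.         -1.30478517 -0.37970759] [ 0.24938603  0.04214368 -0.22328509  0.         -1.30536757 -0.07014071]
```

```bash
python3 - <<'E'
from h import *
bot.grasp(20)
bot.move_pose(pt(0,.2),rot(-1))
bot.move_l(pt(0,.062),vel=.1)
s=bot.read_state(); print(s['clock'],s['tool_pos'],s['wrist_force'],s['finger_gap'])
p,d=bot.get_image("scene"); cv2.imwrite("pics/scene1.png",p[:,:,::-1])
E
```

```text
4.8583 [0.56576852 0.02881329 0.06279581] [ 0.14517234 -0.31268853  0.27064504] -0.004017903503927194
```

View pics/scene1.png

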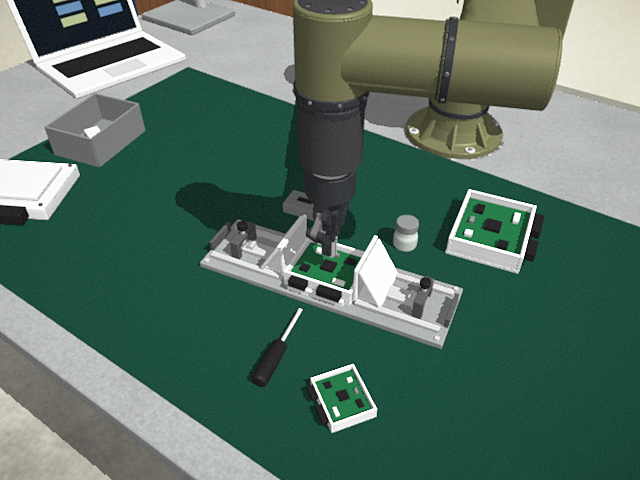

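The shut fingers are at about (330,245), midway between the plates at (292,245) and (377,270) and above the unit. I'll push the left jaw first, in steps, watching the force.

```bash
cat >> h.py <<'E'
def push(s,vs):
    for v in vs:
        bot.move_l(pt(s*v,.062),vel=.06)
        st=bot.read_state(); f=st['wrist_force']
        print(v,round(st['clock'],2),'v',round(float((st['tool_pos'][:2]-C)@ey),4),'Fy',round(float(f[:2]@ey),1),'Fx',round(float(f[:2]@ex),1),'Fz',round(float(f[2]),1))
E
python3 - <<'E'
from h import *
push(1,[.042,.046,.050,.054,.062,.070,.076,.080,.084])
p,d=bot.get_image("scene"); cv2.imwrite("pics/scene2.png",p[100:400,100:500,::-1].repeat(2,0).repeat(2,1))
E
```

```text
0.042 5.76 v 0.042 Fy 0.3 Fx 0.7 Fz -0.6
0.046 6.01 v 0.046 Fy 0.4 Fx 0.0 Fz 0.3
0.05 6.26 v 0.0496 Fy -2.4 Fx 0.8 Fz -0.7
0.054 6.51 v 0.0533 Fy -5.3 Fx 0.7 Fz -1.1
0.062 6.79 v 0.0609 Fy -6.4 Fx 1.3 Fz -1.2
0.07 7.08 v 0.0686 Fy -8.4 Fx 2.2 Fz -0.9
0.076 7.33 v 0.0754 Fy -4.8 Fx 0.1 Fz -0.4
0.08 7.58 v 0.0788 Fy -7.7 Fx 0.9 Fz 0.2
0.084 7.83 v 0.0826 Fy -8.5 Fx 2.1 Fz -0.7
```

View pics/scene2.png

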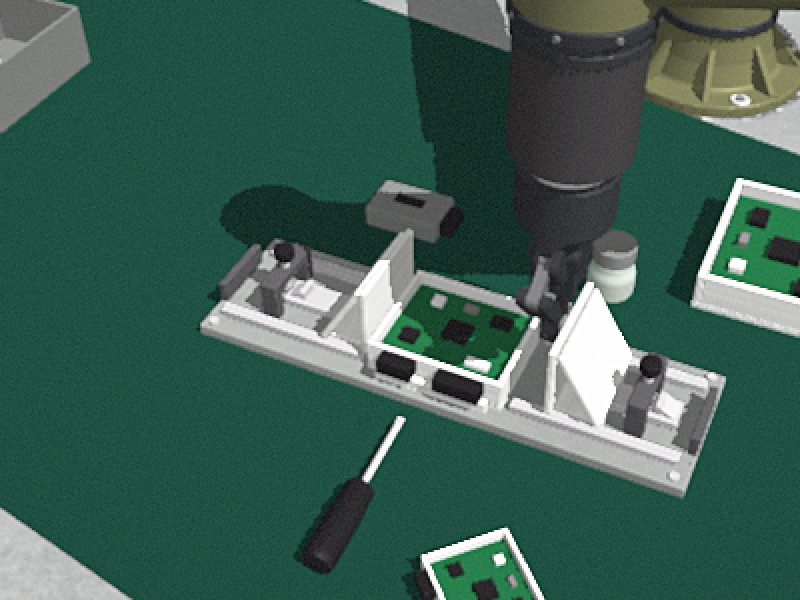

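The left plate, now at about (580,350), has moved out with a gap to the unit. Contact came at v≈0.0495, so travel is about 33 mm, and the force drop between 0.069 and 0.075 marks the pin passing. I'll ease it back, then check that the force goes to zero at about 26 mm of travel.

```bash
python3 - <<'E'
from h import *
push(1,[.080,.077,.075,.072,.066])
push(-1,[-.02,.03,.046,.050,.054,.062,.070,.076,.080,.084])
push(-1,[.080,.077,.075,.072,.066])
p,d=bot.get_image("scene"); cv2.imwrite("pics/scene3.png",p[100:400,100:500,::-1].repeat(2,0).repeat(2,1))
E
```

```text
0.08 8.12 v 0.0785 Fy -8.4 Fx 1.2 Fz -0.6
0.077 8.38 v 0.0756 Fy -7.6 Fx 1.8 Fz -1.1
0.075 8.62 v 0.0752 Fy -2.4 Fx 0.7 Fz -0.3
0.072 8.88 v 0.0723 Fy -0.2 Fx -0.3 Fz -0.0
0.066 9.12 v 0.0658 Fy -0.9 Fx -0.5 Fz 0.6
-0.02 10.04 v 0.0201 Fy 0.4 Fx 0.2 Fz -0.2
0.03 11.03 v -0.0299 Fy -0.4 Fx -0.2 Fz -0.0
0.046 11.44 v -0.0464 Fy 0.1 Fx -1.0 Fz -1.0
0.05 11.69 v -0.0501 Fy -0.9 Fx 0.1 Fz 0.0
0.054 11.94 v -0.0533 Fy 4.5 Fx -0.9 Fz 1.2
0.062 12.22 v -0.061 Fy 5.3 Fx -0.1 Fz 2.4
0.07 12.51 v -0.0678 Fy 12.8 Fx -2.6 Fz 3.1
0.076 12.76 v -0.075 Fy 2.6 Fx 1.6 Fz -0.7
0.08 13.01 v -0.0788 Fy 6.9 Fx 0.2 Fz 0.1
0.084 13.26 v -0.0827 Fy 7.6 Fx 0.1 Fz 0.6
0.08 13.51 v -0.0785 Fy 8.0 Fx 0.6 Fz -0.5
0.077 13.76 v -0.0771 Fy 2.7 Fx 0.6 Fz 0.7
0.075 14.01 v -0.0754 Fy -0.1 Fx 0.0 Fz -0.0
0.072 14.26 v -0.072 Fy 0.5 Fx -0.2 Fz -0.6
0.066 14.51 v -0.0656 Fy 0.3 Fx 0.6 Fz 0.5
```

View pics/scene3.png

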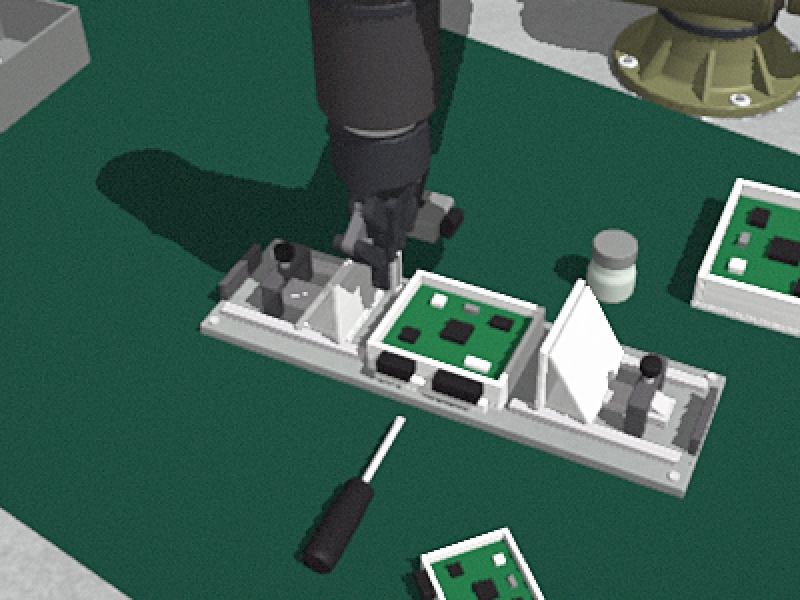

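Both jaws stand clear of the unit: the left plate at about (570,350) and the right at (335,300). I'll raise the arm at the centre, back off and measure.

```bash
python3 - <<'E'
from h import *
bot.move_l(pt(-.03,.062),vel=.1)
bot.move_l(pt(-.03,.22),vel=.15)
bot.goto_joints([1.655,.04,.085,0,-1.615,-.334])
p,d=bot.get_image("top"); cv2.imwrite("pics/top4.png",p[130:330,180:460,::-1].repeat(2,0).repeat(2,1))
W=cloud("top",d); W0=cloud("top",np.load("pics/top0.npy"))
def s(W):
    q=W[...,:2]-C; u=q@ex; v=q@ey; z=W[...,2]
    o=[]
    for sg in (1,-1):
        m=(z>.083)&(z<.1)&(abs(u)<.05)&(sg*v>.03)&(sg*v<.12); o.append(np.round([np.median(v[m]),v[m].min(),v[m].max()],4))
    m=(z>.04)&(z<.05)&(abs(u)<.06)&(abs(v)<.062); o.append(np.round([u[m].mean(),v[m].mean(),u[m].min(),u[m].max(),v[m].min(),v[m].max()],4))
    for sg in (1,-1):
        m=(abs(u)<.02)&(abs(sg*v-.165)<.03)&(z<.1); o.append(round(z[m].max(),4))
    return o
print(*s(W0),sep='\n'); print(*s(W),sep='\n')
print(bot.read_state()['clock'])
E
```

```text
[0.0676 0.0614 0.0753]
[-0.0672 -0.0752 -0.0612]
[ 0.0087 -0.0012 -0.0504  0.06   -0.0615  0.0619]
0.0722
0.074
[0.0928 0.0869 0.1023]
[-0.0927 -0.1017 -0.0865]
[ 0.0096 -0.     -0.0505  0.06   -0.0598  0.0602]
0.0729
0.074
18.8667
```

View pics/top4.png

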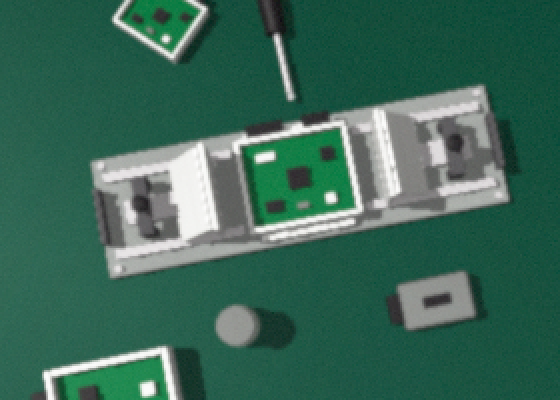

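Both plates moved out by 25.3 to 25.5 mm, matching the 26 mm latched position. The pin knobs are at the same height as at the start, and the unit (300,178) and the bystanders have not moved. Handing in.

```bash
python3 -c "
from plant import bot
print(bot.close_job())"
```

```text
the job is handed in; nothing more can be done
None
```

Both jaws are open and latched half-way on their stop pins, and the job is handed in. With the fingers shut, I pushed the left jaw and then the right outward by about 33 mm. I eased each one back until the force on the fingers dropped to zero, then moved the arm clear.

- **Jaws:** the final depth image shows the plates 25.2 mm (left) and 25.5 mm (right) further out than at the start. The latched position is 26 mm, so both agree within the 2 mm calibration.
- **Pins:** both knobs are back at their starting height. Their heights read about 72–74 mm against the given 70 mm, the same roughly 3 mm offset the depth image shows for the table.
- **Unit and bystanders:** the unit's outline is where it was, within about 1 mm. The screwdriver, jar and adapter look unmoved in the final picture; I did not measure them again.
- **Force and time:** the highest force I read, between moves, was about 13 N. The clock stood at about 19 s just before hand-in. No check failed.

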